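Spin-dry the tomatoes and stop at the spout

ROBOT

A 7-joint arm with a two-finger parallel gripper is mounted at the origin on the work surface. World frame = base frame: x ahead of the robot, y to its left, z up, the work surface at z = 0. Lengths are in m, angles in rad, forces in N, time in s.
With the tool pointing down it reaches from about 0.425 to 0.875 m from the base axis. Payload 4.7 kg.
Tool frame: the origin (TCP) lies between the finger pads; the fingertips stand 11 mm ahead of it and the grasp point (between the pads) lies 8 mm behind it; z points along the fingers, y is the line along which they close (so a half turn about z gives the same grasp; the last joint's range is limited). The gripper opens to 87 mm and grips with 3 to 60 N. Pads are 19 mm wide; open, the fingers measure 117 mm over their backs; the gripper's body (75 mm by 190 mm) begins 51 mm behind the grasp point.
Start: joints at [-1.208, 0.321, -0.07, 1.45, 0.023, 1.371, -0.057], TCP at [0.222, 0.611, 0.234] pointing down, gripper open.
Joint ranges: [-2.86, 2.86], [-0.3, 2.09], [-1.38, 1.24], [0.06, 2.45], [-1.56, 4.7], [0.09, 2.05], [-2.69, 2.69]. Speed limits (rad/s): [2.57, 2.57, 3.14, 3.14, 3.14, 3.14, 3.14].

INTERFACE

Orientations are given as a rotation vector (axis times angle).
In Python, from bench import ctrl gives the robot as it stands. The module is installed in compiled form; this text tells all that it offers.
- The arm moves only by the shell command python3 -m inch 'ROWS' [FORCE]. ROWS is JSON, a list of rows, each an object with "slide": the shift along the tool's x, y, z scaled (see below), a list of three; "angular": the turn, a rotation vector about the tool's x, y, z scaled (see below), a list of three; "claw": the opening, from -1 (shut) to 1 (fully open). In form: [{"slide": [tx, ty, tz], "angular": [rx, ry, rz], "claw": claw}, ...]. A call has 1 to 10 rows; each row is the pose to reach, as a shift and turn from the pose commanded when the call began, along the tool's axes at that moment; what a row does not reach only later rows make up. The controller multiplies each number of a shift by 0.25 m and each number of a turn by 30 degrees. A row lasts 1/10 s, in which the tool goes at most 50 mm and 8.59 degrees, less where a joint would pass 70% of its speed; a pose out of reach is approached as far as the arm can. A call with a number of a shift or a turn outside -1 to 1 is refused whole. A call with a gripper value outside its range is refused whole. The fingers move at their own pace and stop on an object; FORCE is the grip in N (left out, the last holds). Time passes only in rows, so rows that repeat a pose let the fingers close. It gives the time, the measured TCP pose, the force, the opening and the grip force at its end, in the units of the state.
- ctrl.get_state(): the state, without advancing time (a new reading comes with each control period).
- ctrl.get_image(name): name is "side" or "top" or "wrist"; returns a dict with "color" (384x512x3 uint8, red, green, blue), "depth" (384x512 float32, m along the optical axis (not along the pixel's ray), 0 where there is no reading), "camera_matrix" (3x3 intrinsics, pixels), "extrinsics" (4x4, takes a point from camera to world coordinates); the wrist camera has in their place "tool_from_camera" (4x4, takes a point from camera to tool coordinates, whose origin is the TCP and whose axes are the flange's). Camera axes: x right, y up, looking along -z (the intrinsics and any distortion apply to the point x, -y, -z); pixel columns grow to the right and rows downward; lengths in m; the calibration is good to about 2 mm. A picture is of the moment at which its call begins: read the wrist's pose just before it.
- ctrl.close_job(): hands the job in; it is judged then, once.
Trained networks look in the newest picture that a camera, given by its name, has taken for a name from the list of things; names that differ only in an ending like _2 or _b are one class to them, and where a whole thing is asked for, a point or a joint stands for the part that bears it (a point fixed in the world has none). Each returns a list of dicts, best first, with "confidence" (0 to 1); they miss things now and then, are a little off and sometimes report something else, mostly with a low value. They report only what shows in the picture. A call takes as long as a camera call.
- ctrl.find_in(query, camera): "bbox" ([centre column, centre row, width, height] in pixels, round what is visible of it).
- ctrl.outline_of(query, camera): "mask" (384x512 bool, what is visible of it) and "bbox" ([centre column, centre row, width, height] in pixels, round what is visible of it).
The state is a dict: "time": time; "joint_positions": joint angles; "qd": joint speeds; "joint_torque": joint torques, N m; "position": TCP position; "tool_rot": TCP orientation; "ft_force": force on the tool from outside, world axes, zero at the start; "torque": the same for the moment, N m; "grip_width": opening from 0.0 (shut) to 1.0 (fully open); "grip_force": force on a finger pad.
Only numpy, scipy, OpenCV 4.12 (cv2) and the standard library are available. Lean on these libraries where they do the work, as an engineer would, in place of code of your own. Each camera call takes 0.05 s, during which the arm holds its last target. There are 200 camera calls.

TASK

Dry the washed tomatoes in the hand-cranked fruit spinner: turn the orange crank knob anticlockwise (seen from above) until the cream basket itself turns at about 2.3 rad/s (22 turns a minute), and keep the basket between 2.0 and 2.6 rad/s for six seconds without a break; never let it go above 3.2 rad/s, which bruises the fruit. Then bring the basket to rest with its pouring gap (blue tongue) in line with the blue spout of the bowl, ready for pouring, and let go of the knob. Work only through the crank, do not touch the basket, and leave everything else on the worktop where it stands.

Things in the scene. Friction and masses are not known exactly. Their poses are not given: they have to be found in the camera images.
- spinner: the fruit spinner's grey bowl, stuck to the worktop: outer diameter 250 mm, rim 86 mm high; a blue spout (56 mm wide, top at 94 mm, reaching from 123 to 173 mm from the centre) leaves its rim along the body's +x. Origin under the bowl's centre, z up; place and yaw differ each time. All that turns turns about the vertical through this origin
- basket: cream basket in the bowl, full of red cherry tomatoes (fixed in it): outer diameter 224 mm, rim 116 mm high, with an 85 mm wide pouring gap in the rim and in it a blue tongue 44 mm wide, along the body's +x. Origin on the axis at worktop height. Not to be touched by the robot. Mass 2.2 kg, inertia about the axis 0.015 kg m2 (nominal; both vary 0.7 to 1.35 times with the load)
- rotor (a joint): angle of the basket in the bowl in rad, anticlockwise from above positive, endless (counts on past a turn); at 0 and every multiple of 2 pi the gap is exactly at the spout. Its rate is the basket's speed. The bearing has a drag of about 0.003 N m s/rad (nominal), to which the rubbing of the drag weight is added
- drag_weight: white plastic cylinder, 30 mm across, 36 mm high, loose in a dark square guide on a bridge over the basket, opposite the spout, 52 mm from the axis; it rests on the basket's steel flange (88 mm high) and rubs. Its dry friction on the basket is nominally 0.013 N m, each time 0.4 to 2 times that. Guide and bridge are 125 mm high
- gap (a point): point on the basket at its pouring gap, just above the blue tongue, 105 mm from the axis, 92 mm high
- spout (a point): point fixed to the bowl, 105 mm from the axis, 92 mm high, in front of the spout: where gap must stand at the end
- axis (a point): fixed point on the axis of basket and crank, 175 mm above the worktop
- hub (a point): point on the axis, 123 mm high, in the crank's aluminium hub (60 mm across): a fluid slip coupling to the basket. Torque on the basket = 0.014 N m s/rad x (crank speed - basket speed). The basket follows slowly (time constant 0.6 to 1.2 s), in steady turning the crank must run 1.4 to 2 times as fast as the basket, a crank held still brakes it.
- grip (a point): point on the crank knob's axis at the height to grip, 55 mm from axis, 175 mm high. The knob is an upright orange cylinder, 32 mm across, from 146 to 198 mm high; it spins freely on the dark crank arm (20 mm wide, top at 144 mm), so a gripper can hold it from above and carry it round the circle without turning. The crank turns endlessly either way
- cake_tin: bystander: cream fluted cake tin with a brown cake, 290 mm across, 57 mm high; origin under its centre
- jar_a: bystander: navy jar, 66 mm across, 62 mm high, on the white tray; origin under its centre
- jar_b: bystander: second navy jar, the same, on the white tray
- canister: bystander: white ceramic canister with a knobbed lid, 92 mm across, 118 mm high, on the white tray; origin under its centre
- carton: bystander: green carton 90 x 110 x 45 mm; origin under its centre
- mug: bystander: blue mug, 80 mm across, 90 mm high, handle at its +y; origin under its centre
- spatula: bystander: wooden spatula lying on the worktop; long axis is its x

How it is judged:
On the way:
1. the basket turns anticlockwise at 2.0 to 2.6 rad/s for 6 s without a break (velocity of joint rotor between 2 and 2.6 rad/s), for 6 s.
At the end, for the whole second after the job is handed in: The basket is at rest (below 0.06 rad/s) with its gap in line with the spout (the two points within 20 mm, that is 0.19 rad), and the knob is released (horizontal distance between gap and spout below 0.02 m and angular speed of basket below 0.06 rad/s); the robot touches nothing.
It fails at once if the basket exceeds 3.2 rad/s either way (velocity of joint rotor above 3.2 rad/s or velocity of joint rotor below -3.2 rad/s).
It fails at once if the robot touches the basket (contact force between any of the fingers, the arm and basket above 0.5 N).
It fails at once if a bystander is shifted by more than 30 mm (distance of any of cake_tin, jar_a, jar_b, canister, carton, mug, spatula from where it was at the start of the episode above 0.03 m).
It also fails if it takes over 58 s, if anything falls off the work surface, if the arm or the gripper's body presses on something with over 40 N, if the wrist force passes 120 N, or if a joint passes its speed limit or range.

## Working session

There is one attempt and no reset: what is moved stays moved. The work goes in short steps, Python scripts to look and compute and a shell command to move; the robot and the scene stay as the last step left them, time stands still between calls to the robot, and variables do not carry over. Pictures are saved under pics/ and viewed, at most 10 in all, crops included, and the job is handed in when it is done.

```bash
mkdir -p pics
cat > h.py <<'E'
import numpy as np, cv2
from bench import ctrl
from scipy.spatial.transform import Rotation as R
def cloud(im):
    d=im['depth'];K=im['camera_matrix'];v,u=np.mgrid[:384,:512]
    p=np.stack([(u-K[0,2])/K[0,0]*d,-(v-K[1,2])/K[1,1]*d,-d],-1)
    T=np.array(im['extrinsics']);return p@T[:3,:3].T+T[:3,3]
E
python3 - <<'E'
from h import *
s=ctrl.get_state();print(s)
im=ctrl.get_image('top');cv2.imwrite('pics/top.png',im['color'][...,::-1])
P=cloud(im);print(im['camera_matrix'],im['extrinsics'])
for n in ['spinner','basket','grip','hub','drag_weight','gap','cake_tin','canister','carton','mug','spatula','jar_a']:
    for r in ctrl.outline_of(n,'top')[:2]:
        m=r['mask']&(im['depth']>0);q=P[m]
        print(n,round(r['confidence'],2),np.round(r['bbox']),m.sum(),np.round(np.median(q,0),3),np.round(q[:,2].max(),3),np.round([q[:,0].min(),q[:,0].max(),q[:,1].min(),q[:,1].max()],3))
print(ctrl.get_state()['time'])
E
```

```text
{'time': 0.0, 'joint_positions': array([-1.20790464,  0.32181844, -0.07007967,  1.45167658,  0.0226227 ,
        1.37077236, -0.05692973]), 'qd': array([ 1.83775491e-04,  2.56725501e-05,  4.91197903e-05, -9.23228956e-04,
       -1.59564334e-03,  2.17510801e-04,  1.04806288e-04]), 'joint_torque': array([ 3.87464306e-04, -4.91284096e+01, -4.03589364e-01, -3.12527239e+01,
       -6.37747790e-02,  4.37710178e-02,  1.87242508e-04]), 'position': array([0.22202224, 0.61034721, 0.23246361]), 'tool_rot': array([-5.45070528e-01, -3.09373388e+00,  2.94727373e-03]), 'ft_force': array([-0.7613006 ,  0.06450457, -0.29191256]), 'torque': array([ 0.0397667 , -0.01125868, -0.00519785]), 'grip_force': 0.0, 'grip_width': 0.9994230634693884}
[[362.48542977   0.         253.94255384]
 [  0.         362.48542977 187.92161896]
 [  0.           0.           1.        ]] [[-0.04860901  0.97819378 -0.20192594  0.3006158 ]
 [-0.99881213 -0.04691911  0.01314979  0.04167589]
 [ 0.00338885  0.20232528  0.97931251  1.12313304]
 [ 0.          0.          0.          1.        ]]
spinner 0.77 [256. 193. 102.  88.] 6
[... 672 characters left out ...]
 0.051 [0.26  0.359 0.214 0.335]
carton 0.34 [254. 192.  80.  83.] 4124 [0.508 0.021 0.093] 0.2 [ 0.392  0.629 -0.084  0.153]
mug 0.93 [378. 212.  41.  30.] 890 [ 0.438 -0.352  0.041] 0.094 [ 0.393  0.487 -0.403 -0.284]
mug 0.34 [370. 153.  28.  29.] 413 [ 0.614 -0.329  0.072] 0.082 [ 0.589  0.649 -0.364 -0.305]
spatula 0.88 [412. 223.  52.  93.] 930 [ 0.465 -0.45   0.004] 0.093 [ 0.268  0.542 -0.512 -0.37 ]
spatula 0.73 [ 91. 203. 101.  97.] 7301 [0.503 0.508 0.054] 0.067 [0.361 0.67  0.36  0.685]
jar_a 0.82 [407. 151.  27.  26.] 479 [ 0.615 -0.447  0.071] 0.081 [ 0.587  0.649 -0.485 -0.424]
jar_a 0.74 [370. 152.  28.  27.] 435 [ 0.615 -0.328  0.072] 0.082 [ 0.589  0.652 -0.362 -0.305]
0.65
```

```bash
cat > m.py <<'E'
from h import *
def blue(im,P,z0=.08):
    h=cv2.cvtColor(im['color'],cv2.COLOR_RGB2HSV)
    return (h[...,0]>95)&(h[...,0]<130)&(h[...,1]>110)&(P[...,2]>.05)
def orange(im,P):
    h=cv2.cvtColor(im['color'],cv2.COLOR_RGB2HSV)
    return (h[...,0]>4)&(h[...,0]<22)&(h[...,1]>150)
E
python3 - <<'E'
from m import *
im=ctrl.get_image('top');P=cloud(im)
c=im['color'][130:260,180:330];cv2.imwrite('pics/crop.png',cv2.resize(c[...,::-1],None,fx=5,fy=4.6,interpolation=cv2.INTER_CUBIC))
o=orange(im,P)&(P[...,2]>.185)&(P[...,2]<.21);q=P[o];print('knob top',o.sum(),q.mean(0),q.min(0),q.max(0))
near=np.hypot(P[...,0]-.51,P[...,1]-.03)<.2
b=blue(im,P)&near;q=P[b];print('blue',b.sum())
n,l,st,ce=cv2.connectedComponentsWithStats(b.astype(np.uint8))
for i in range(1,n):
    if st[i,4]>8: print(st[i],ce[i],P[l==i].mean(0))
from scipy.optimize import least_squares
for r,zl,zh in((.123,.080,.090),(.110,.108,.121)):
    q=P[near&(P[...,2]>zl)&(P[...,2]<zh)&~b]
    f=least_squares(lambda x:np.hypot(q[:,0]-x[0],q[:,1]-x[1])-r,[.5,.03],loss='cauchy',f_scale=.002)
    res=np.abs(f.fun);print(r,len(q),f.x,(res<.004).sum())
q=P[near&(P[...,2]>.118)&(P[...,2]<.132)];print('bridge',len(q),q.mean(0),q.min(0),q.max(0))
im=ctrl.get_image('side');cv2.imwrite('pics/side.png',im['color'][...,::-1])
E
```

```text
knob top 110 [0.49744204 0.08791055 0.19662888] [0.4838929  0.0731849  0.18697682] [0.51295095 0.10212033 0.20097243]
blue 420
[286 157  24  25 315] [297.22222222 169.23492063] [ 0.56634569 -0.10357724  0.07958707]
[216 164  15  15 105] [222.53333333 171.3047619 ] [0.5674482  0.11739595 0.09165329]
0.123 1757 [0.50532947 0.03285258] 420
0.11 670 [0.50501434 0.03350955] 449
bridge 521 [0.47505095 0.09295458 0.12400181] [ 0.39514971 -0.07723215  0.11801211] [0.61332132 0.16450142 0.13197598]
```

View pics/crop.png

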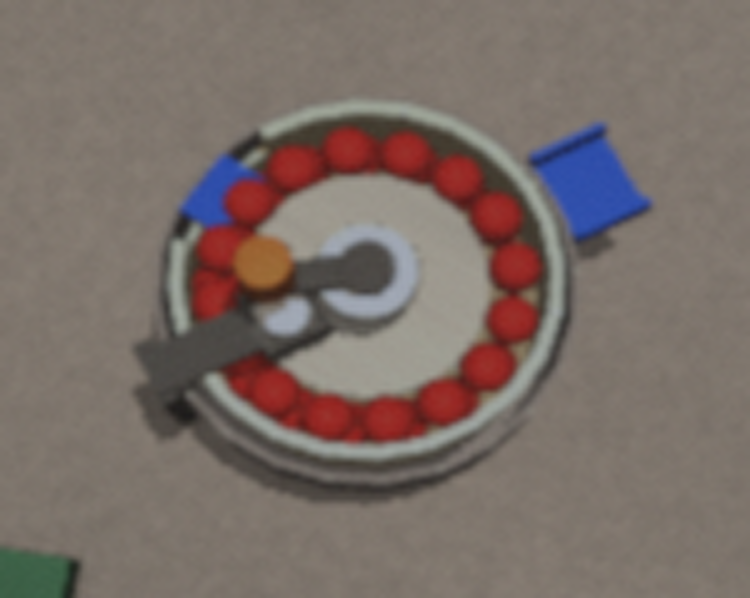

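View pics/side.png

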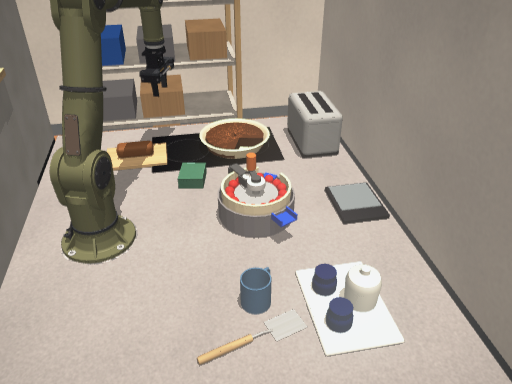

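The crop shows the knob at about (262,262), the tongue at (225,190), the spout at (590,185), and the weight beside the bridge opposite the spout. The side view shows the bowl clear of the other things.

From these, the axis is at (0.505, 0.033), the knob at 98° (radius 55 mm ✓), the spout at −66° and the tongue at 53.5°. So the rotor stands at about +119°. I'll move over the knob now.

```bash
python3 -m inch '[{"slide":[-0.15,-0.13,0],"angular":[0,0,0],"claw":1},{"slide":[-0.3,-0.26,0],"angular":[0,0,0],"claw":1},{"slide":[-0.44,-0.4,0],"angular":[0,0,0],"claw":1},{"slide":[-0.58,-0.53,0],"angular":[0,0,0],"claw":1},{"slide":[-0.73,-0.66,0],"angular":[0,0,0],"claw":1},{"slide":[-0.875,-0.795,0],"angular":[0,0,0],"claw":1}]' 20
python3 -m inch '[{"slide":[-0.15,-0.13,0],"angular":[0,0,0],"claw":0.4},{"slide":[-0.3,-0.26,0],"angular":[0,0,0],"claw":0.4},{"slide":[-0.44,-0.4,0],"angular":[0,0,0],"claw":0.4},{"slide":[-0.58,-0.53,0],"angular":[0,0,0],"claw":0.4},{"slide":[-0.73,-0.66,0],"angular":[0,0,0],"claw":0.4},{"slide":[-0.875,-0.795,0],"angular":[0,0,0],"claw":0.4},{"slide":[-0.875,-0.795,0],"angular":[0,0,0],"claw":0.4}]' 20
python3 - <<'E'
from h import *
s=ctrl.get_state();print(s['position'],s['tool_rot'],s['joint_positions'],s['grip_width'])
a=ctrl.get_image('top')['color'];b=ctrl.get_image('side')['color'];w=ctrl.get_image('wrist')
cv2.imwrite('pics/all.png',np.hstack([cv2.resize(x[...,::-1],None,fx=.78,fy=.78) for x in (a[60:,60:],w['color'][60:,60:])]))
cv2.imwrite('pics/side2.png',b[...,::-1]);print(w['tool_from_camera'])
E
```

```text
time: 1.35
position: [0.3607, 0.3475, 0.2339]
tool_rot: [0.545, 3.093, 0.001]
ft_force: [0.7, 0.5, -0.1]
grip_width: 1.002
grip_force: 0.0
time: 2.05
position: [0.5001, 0.0796, 0.2342]
tool_rot: [0.563, 3.088, -0.004]
ft_force: [-1.2, 0.1, 1.3]
grip_width: 0.706
grip_force: 0.0
[0.50007473 0.07962876 0.23419776] [ 0.56313497  3.08763934 -0.00375685] [-0.62681598  0.00275091  0.41748104  1.81523263  0.00231706  1.32196407
  1.00008876] 0.7062110802058523
[[ 1.70365187e-03  9.63441357e-01  2.67913883e-01  7.35755756e-02]
 [ 9.99998515e-01 -1.57217781e-03 -7.05257304e-04  1.48993926e-04]
 [-2.58265792e-04  2.67914687e-01 -9.63442605e-01 -1.50729498e-01]
 [ 0.00000000e+00  0.00000000e+00  0.00000000e+00  1.00000000e+00]]
```

View pics/all.png

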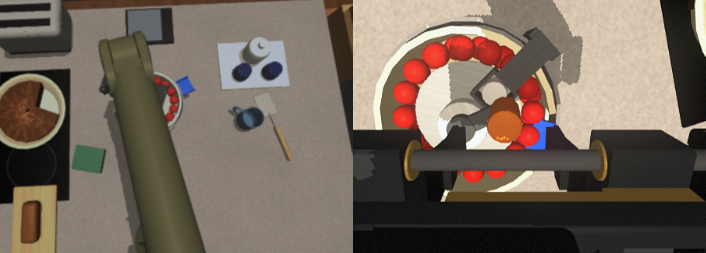

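View pics/side2.png

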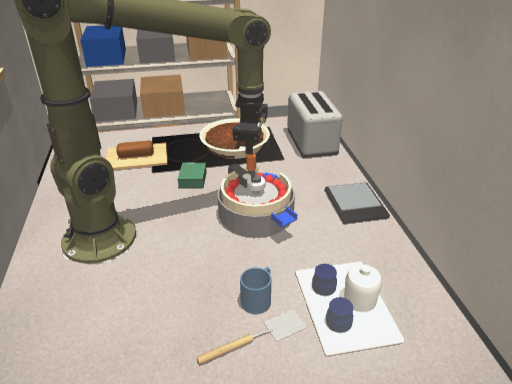

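The top view is blocked by the forearm. The side view shows the whole basket around (256,190), and the wrist view shows the knob at about (505,118) between the fingers. I'll use the side camera to track the tongue.

```bash
cat >> m.py <<'E'
C=np.array([.5052,.0332]);SP=np.radians(-66)
def proj(im,p):
    T=np.array(im['extrinsics']);K=im['camera_matrix'];c=(p-T[:3,3])@T[:3,:3]
    return K[0,0]*c[...,0]/-c[...,2]+K[0,2],-K[1,1]*c[...,1]/-c[...,2]+K[1,2]
def ang(cam='side',im=None):
    im=im or ctrl.get_image(cam)
    h=cv2.cvtColor(im['color'],cv2.COLOR_RGB2HSV)
    b=((h[...,0]>100)&(h[...,0]<130)&(h[...,1]>120)&(h[...,2]>60)).astype(np.float32)
    th=np.radians(np.arange(0,360,1.));r=np.arange(.094,.119,.002)
    p=np.stack([C[0]+r[:,None]*np.cos(th),C[1]+r[:,None]*np.sin(th),np.full((len(r),360),.091)],-1)
    u,v=proj(im,p)
    w=cv2.remap(b,u.astype(np.float32),v.astype(np.float32),cv2.INTER_LINEAR).mean(0)
    if w.sum()<1.5:return None,w.sum()
    # peak by smoothing with 24deg window, then local centroid
    k=np.ones(25);s=np.convolve(np.r_[w,w,w],k,'same')[360:720];m=s.argmax()
    d=np.arange(-22,23);ww=w[(m+d)%360]
    return np.radians(m+(ww*d).sum()/ww.sum())-SP, w.sum()   # rotor angle (mod 2pi)
E
python3 - <<'E'
from m import *
im=ctrl.get_image('side');print(np.degrees(ang(im=im)[0]),ang(im=im)[1])
s=ctrl.get_state();print(s['time'],s['position'],s['tool_rot'],np.abs(s['qd']).max())
Rm=R.from_rotvec(s['tool_rot']).as_matrix();print(Rm)
d=np.r_[.4974,.0879,.167]-s['position'];print(Rm.T@d/.25)
P=cloud(im)
b=ang  # spout check from side
h=cv2.cvtColor(im['color'],cv2.COLOR_RGB2HSV);bl=(h[...,0]>100)&(h[...,0]<130)&(h[...,1]>120)&(h[...,2]>60)
r=np.hypot(P[...,0]-C[0],P[...,1]-C[1]);
for lo,hi in((.085,.12),(.125,.18)):
    m=bl&(r>lo)&(r<hi)&(P[...,2]>.07);q=P[m].mean(0);print(m.sum(),q,np.degrees(np.arctan2(q[1]-C[1],q[0]-C[0])))
h0=(h[...,0]>4)&(h[...,0]<22)&(h[...,1]>150)&(r<.09)&(P[...,2]>.15);print('knob',h0.sum(),P[h0].mean(0),P[h0].min(0),P[h0].max(0))
E
```

```text
118.54442137632599 12.050631
2.25 [0.49700252 0.08920023 0.23353145] [-5.42137505e-01 -3.09402719e+00 -1.02557429e-03] 0.01345504636420222
[[-9.40424457e-01  3.40002568e-01 -3.08406804e-04]
 [ 3.40002289e-01  9.40424335e-01  7.16977269e-04]
 [ 5.33807376e-04  5.69403940e-04 -9.99999695e-01]]
[-0.00340558 -0.00450203  0.26612149]
27 [0.56960986 0.11588476 0.09178359] 52.08208649323007
196 [ 0.56886878 -0.10554037  0.08021222] -65.34932726663601
knob 136 [0.49629136 0.0743749  0.17994624] [0.4827897  0.06499482 0.15138886] [0.51117821 0.09550323 0.20063792]
```

```bash
python3 -m inch '[{"slide":[0,-0.004,0.13],"angular":[0,0,0],"claw":0.4},{"slide":[0,-0.004,0.266],"angular":[0,0,0],"claw":0.4},{"slide":[0,-0.004,0.266],"angular":[0,0,0],"claw":-1},{"slide":[0,-0.004,0.266],"angular":[0,0,0],"claw":-1},{"slide":[0,-0.004,0.266],"angular":[0,0,0],"claw":-1},{"slide":[0,-0.004,0.266],"angular":[0,0,0],"claw":-1},{"slide":[0,-0.004,0.266],"angular":[0,0,0],"claw":-1}]' 25
cat > rows.py <<'E'
# rows.py phi0_deg inc...: prints the slide per row for crank increments (deg)
import sys,json,numpy as np
a=float(sys.argv[1]);o=a;f=lambda p:.22*np.array([np.cos(np.radians(p-160)),np.cos(np.radians(p-70))])
for d in map(float,sys.argv[2:]):
    a+=d;s=f(a)-f(o);print('{"slide":[%.3f,%.3f,0],"angular":[0,0,0],"claw":-1},'%tuple(s),end='')
print('\nend',a%360)
E
python3 rows.py 98 4 9 14 18 20 21 22 22 22 22
python3 -c "
from m import *
s=ctrl.get_state();print(s['time'],s['position'],s['grip_width'],s['grip_force'],s['ft_force'])"
```

```text
time: 2.95
position: [0.4981, 0.087, 0.1686]
tool_rot: [0.544, 3.092, 0.002]
ft_force: [0.2, -0.7, 3.4]
grip_width: 0.365
grip_force: 25.0
{"slide":[0.013,-0.008,0],"angular":[0,0,0],"claw":-1},{"slide":[0.041,-0.028,0],"angular":[0,0,0],"claw":-1},{"slide":[0.077,-0.068,0],"angular":[0,0,0],"claw":-1},{"slide":[0.107,-0.130,0],"angular":[0,0,0],"claw":-1},{"slide":[0.116,-0.206,0],"angular":[0,0,0],"claw":-1},{"slide":[0.098,-0.284,0],"angular":[0,0,0],"claw":-1},{"slide":[0.050,-0.353,0],"angular":[0,0,0],"claw":-1},{"slide":[-0.021,-0.398,0],"angular":[0,0,0],"claw":-1},{"slide":[-0.103,-0.414,0],"angular":[0,0,0],"claw":-1},{"slide":[-0.186,-0.398,0],"angular":[0,0,0],"claw":-1},
end 272.0
2.95 [0.49809025 0.08704098 0.16858666] 0.36465360031037003 25.000196476466954 [ 0.15941609 -0.71732061  3.36260034]
```

```bash
python3 -m inch '[{"slide":[0.013,-0.008,0],"angular":[0,0,0],"claw":-1},{"slide":[0.041,-0.028,0],"angular":[0,0,0],"claw":-1},{"slide":[0.077,-0.068,0],"angular":[0,0,0],"claw":-1},{"slide":[0.107,-0.13,0],"angular":[0,0,0],"claw":-1},{"slide":[0.116,-0.206,0],"angular":[0,0,0],"claw":-1},{"slide":[0.098,-0.284,0],"angular":[0,0,0],"claw":-1},{"slide":[0.05,-0.353,0],"angular":[0,0,0],"claw":-1},{"slide":[-0.021,-0.398,0],"angular":[0,0,0],"claw":-1},{"slide":[-0.103,-0.414,0],"angular":[0,0,0],"claw":-1},{"slide":[-0.186,-0.398,0],"angular":[0,0,0],"claw":-1}]'
cat > st.py <<'E'
from m import *
s=ctrl.get_state();im=ctrl.get_image('side');a,w=ang(im=im);p=s['position'];d=p[:2]-C
print('t %.3f phi %.1f r %.4f z %.4f F %s rotor %s w %.1f'%(s['time'],np.degrees(np.arctan2(d[1],d[0]))%360,np.hypot(*d),p[2],np.round(s['ft_force'],1),None if a is None else round(a%(2*np.pi),3),w))
E
python3 st.py; python3 rows.py 272 22 22 22 22 22 22 22 22 22 22
```

```text
time: 3.95
position: [0.5073, -0.0228, 0.1685]
tool_rot: [0.548, 3.092, 0.006]
ft_force: [-1.5, 8.7, 8.6]
grip_width: 0.361
grip_force: 25.0
t 3.950 phi 272.2 r 0.0561 z 0.1685 F [-1.5  8.7  8.6] rotor None w 0.0
{"slide":[-0.070,0.046,0],"angular":[0,0,0],"claw":-1},{"slide":[-0.119,0.114,0],"angular":[0,0,0],"claw":-1},{"slide":[-0.137,0.196,0],"angular":[0,0,0],"claw":-1},{"slide":[-0.124,0.279,0],"angular":[0,0,0],"claw":-1},{"slide":[-0.081,0.351,0],"angular":[0,0,0],"claw":-1},{"slide":[-0.014,0.402,0],"angular":[0,0,0],"claw":-1},{"slide":[0.067,0.423,0],"angular":[0,0,0],"claw":-1},{"slide":[0.150,0.413,0],"angular":[0,0,0],"claw":-1},{"slide":[0.224,0.373,0],"angular":[0,0,0],"claw":-1},{"slide":[0.277,0.307,0],"angular":[0,0,0],"claw":-1},
end 132.0
```

```bash
python3 -m inch '[{"slide":[-0.07,0.046,0],"angular":[0,0,0],"claw":-1},{"slide":[-0.119,0.114,0],"angular":[0,0,0],"claw":-1},{"slide":[-0.137,0.196,0],"angular":[0,0,0],"claw":-1},{"slide":[-0.124,0.279,0],"angular":[0,0,0],"claw":-1},{"slide":[-0.081,0.351,0],"angular":[0,0,0],"claw":-1},{"slide":[-0.014,0.402,0],"angular":[0,0,0],"claw":-1},{"slide":[0.067,0.423,0],"angular":[0,0,0],"claw":-1},{"slide":[0.15,0.413,0],"angular":[0,0,0],"claw":-1},{"slide":[0.224,0.373,0],"angular":[0,0,0],"claw":-1},{"slide":[0.277,0.307,0],"angular":[0,0,0],"claw":-1}]'
cat >> st.py <<'E'
wr=ctrl.get_image('wrist')
cv2.imwrite('pics/s%.2f.png'%s['time'],np.hstack([cv2.resize(im['color'][140:240,200:320,::-1],(400,333)),cv2.resize(wr['color'][...,::-1],(400,333))]))
E
python3 st.py; ls -t pics|head -1
```

```text
time: 5.0
position: [0.4672, 0.076, 0.1685]
tool_rot: [0.54, 3.094, 0.006]
ft_force: [-0.5, 2.1, 10.3]
grip_width: 0.361
grip_force: 25.0
t 5.000 phi 131.7 r 0.0572 z 0.1685 F [-0.5  2.1 10.3] rotor 4.719 w 17.4
s5.00.png
```

View pics/s5.00.png

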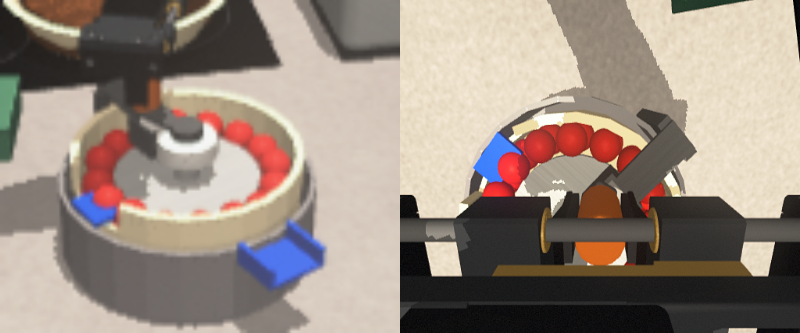

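```bash
python3 rows.py 132 22 22 22 22 22 22 22 22 22 22
```

```text
{"slide":[0.025,-0.080,0],"angular":[0,0,0],"claw":-1},{"slide":[0.017,-0.164,0],"angular":[0,0,0],"claw":-1},{"slide":[-0.021,-0.239,0],"angular":[0,0,0],"claw":-1},{"slide":[-0.084,-0.294,0],"angular":[0,0,0],"claw":-1},{"slide":[-0.164,-0.321,0],"angular":[0,0,0],"claw":-1},{"slide":[-0.247,-0.317,0],"angular":[0,0,0],"claw":-1},{"slide":[-0.324,-0.281,0],"angular":[0,0,0],"claw":-1},{"slide":[-0.381,-0.220,0],"angular":[0,0,0],"claw":-1},{"slide":[-0.411,-0.141,0],"angular":[0,0,0],"claw":-1},{"slide":[-0.409,-0.058,0],"angular":[0,0,0],"claw":-1},
end 352.0
```

The side crop shows the blue tongue at (95,207) at the near left, which fits rotor 4.72 rad. The wrist view agrees. I'll keep cranking and fit a model.

```bash
python3 -m inch '[{"slide":[0.025,-0.08,0],"angular":[0,0,0],"claw":-1},{"slide":[0.017,-0.164,0],"angular":[0,0,0],"claw":-1},{"slide":[-0.021,-0.239,0],"angular":[0,0,0],"claw":-1},{"slide":[-0.084,-0.294,0],"angular":[0,0,0],"claw":-1},{"slide":[-0.164,-0.321,0],"angular":[0,0,0],"claw":-1},{"slide":[-0.247,-0.317,0],"angular":[0,0,0],"claw":-1},{"slide":[-0.324,-0.281,0],"angular":[0,0,0],"claw":-1},{"slide":[-0.381,-0.22,0],"angular":[0,0,0],"claw":-1},{"slide":[-0.411,-0.141,0],"angular":[0,0,0],"claw":-1},{"slide":[-0.409,-0.058,0],"angular":[0,0,0],"claw":-1}]'
sed -i '/^wr=/,$d' st.py; python3 st.py; python3 st.py
cat > fit.py <<'E'
import json,numpy as np
from scipy.optimize import least_squares
# log.json: {"segs":[[t0,[inc deg...]],...],"meas":[[t,rotor mod 2pi],...]}
L=json.load(open('log.json'));DT=.005;SIG=.04
def crank(segs,T):
    w=np.zeros(int(round(T/DT))+1)
    for t0,inc in segs:
        for i,d in enumerate(inc):
            a=int(round((t0+.1*i)/DT));w[a:a+int(round(.1/DT))]=np.radians(d)/.1
    return np.roll(w,4)
def sim(x,segs,T):
    j,k,b=np.exp(x);J=.015*j;wc=crank(segs,T);th=2.07;w=0;out=[]
    for c in wc:
        out.append((th,w));tq=.014*(c-w)-.003*b*w;f=.013*k
        if abs(w)<1e-9 and abs(tq)<=f: w=0
        else:
            s=np.sign(w) if abs(w)>1e-9 else np.sign(tq)
            wn=w+DT/J*(tq-s*f); w=0 if w*wn<0 else wn
        th+=w*DT
    return np.array(out)
def fit():
    T=max(m[0] for m in L['meas'])+.1
    def res(x):
        o=sim(x,L['segs'],T);r=[]
        for t,a in L['meas']:
            d=o[int(round(t/DT)),0]-a;r.append(((d+np.pi)%(2*np.pi)-np.pi)/SIG)
        return np.r_[r,x[0]/.2,(x[1]+.1)/.5,x[2]/.25]
    f=least_squares(res,[0,-.1,0],diff_step=1e-2);return f.x,f.fun
def report(plans):
    x,r=fit();print('j,k,b',np.exp(x),'res',np.round(r[:len(L['meas'])]*SIG,3))
    for nm,segs in plans.items():
        s=L['segs']+segs;T=max(t+.1*len(i) for t,i in s)+.05;o=sim(x,s,T)
        print(nm,'th,w:',[(round(t,2),round(o[int(round(t/DT)),0]%(2*np.pi),2),round(o[int(round(t/DT)),1],2)) for t in np.arange(4,T,.5)])
if __name__=='__main__':report({'now':[]})
E
```

```text
time: 6.1
position: [0.5558, 0.027, 0.1683]
tool_rot: [-0.543, -3.085, -0.003]
ft_force: [-20.2, 1.8, 21.9]
grip_width: 0.36
grip_force: 25.0
t 6.100 phi 353.0 r 0.0510 z 0.1683 F [-20.2   1.8  21.9] rotor 0.713 w 18.2
t 6.150 phi 357.8 r 0.0506 z 0.1684 F [-14.3   4.6  19.9] rotor 0.837 w 16.5
```

```bash
cat > log.json <<'E'
{"segs":[[2.95,[4,9,14,18,20,21,22,22,22,22]],[4.0,[22,22,22,22,22,22,22,22,22,22]],[5.1,[22,22,22,22,22,22,22,22,22,22]]],"meas":[[5.0,4.719],[6.1,0.713],[6.15,0.837]]}
E
python3 - <<'E'
from fit import *
for i in (18,20,22): report({i:[[6.2,[i]*10],[7.25,[i]*10],[8.25,[i]*10]]})
E
sed -i 's/^f0//; s/s=f(a)-f(o);/s=f(a)-f(o)+np.array(OFF);/; s/^import sys/OFF=(0.015,-0.005)\nimport sys/' rows.py
python3 rows.py 352 20 20 20 20 20 20 20 20 20 20;python3 rows.py 352 22 22 22 22 22 22 22 22 22 22
```

```text
j,k,b [0.81439559 0.89421696 1.06950279] res [-0.021  0.011 -0.   ]
18 th,w: [(np.float64(4.0), np.float64(2.82), np.float64(1.47)), (np.float64(4.5), np.float64(3.66), np.float64(1.92)), (np.float64(5.0), np.float64(4.7), np.float64(2.19)), (np.float64(5.5), np.float64(5.69), np.float64(2.08)), (np.float64(6.0), np.float64(0.5), np.float64(2.27)), (np.float64(6.5), np.float64(1.51), np.float64(1.9)), (np.float64(7.0), np.float64(2.46), np.float64(1.89)), (np.float64(7.5), np.float64(3.36), np.float64(1.76)), (np.float64(8.0), np.float64(4.26), np.float64(1.82)), (np.float64(8.5), np.float64(5.18), np.float64(1.85)), (np.float64(9.0), np.float64(6.1), np.float64(1.87))]
j,k,b [0.81439559 0.89421696 1.06950279] res [-0.021  0.011 -0.   ]
20 th,w: [(np.float64(4.0), np.float64(2.82), np.float64(1.47)), (np.float64(4.5), np.float64(3.66), np.float64(1.92)), (np.float64(5.0), np.float64(4.7), np.float64(2.19)), (np.float64(5.5), np.float64(5.69), np.float64(2.08)), (np.float64(6.0), np.float64(0.5), np.float64(2.27)), (np.float64(6.5), np.float64(1.52), np.float64(1.99)), (np.float64(7.0
[... 1347 characters left out ...]
gular":[0,0,0],"claw":-1},{"slide":[0.445,-0.096,0],"angular":[0,0,0],"claw":-1},{"slide":[0.417,-0.167,0],"angular":[0,0,0],"claw":-1},
end 192.0
{"slide":[0.048,0.072,0],"angular":[0,0,0],"claw":-1},{"slide":[0.107,0.132,0],"angular":[0,0,0],"claw":-1},{"slide":[0.184,0.164,0],"angular":[0,0,0],"claw":-1},{"slide":[0.268,0.166,0],"angular":[0,0,0],"claw":-1},{"slide":[0.347,0.136,0],"angular":[0,0,0],"claw":-1},{"slide":[0.408,0.079,0],"angular":[0,0,0],"claw":-1},{"slide":[0.444,0.002,0],"angular":[0,0,0],"claw":-1},{"slide":[0.448,-0.081,0],"angular":[0,0,0],"claw":-1},{"slide":[0.421,-0.161,0],"angular":[0,0,0],"claw":-1},{"slide":[0.366,-0.224,0],"angular":[0,0,0],"claw":-1},
end 212.0
```

```bash
python3 -m inch '[{"slide":[0.048,0.072,0],"angular":[0,0,0],"claw":-1},{"slide":[0.107,0.132,0],"angular":[0,0,0],"claw":-1},{"slide":[0.184,0.164,0],"angular":[0,0,0],"claw":-1},{"slide":[0.268,0.166,0],"angular":[0,0,0],"claw":-1},{"slide":[0.347,0.136,0],"angular":[0,0,0],"claw":-1},{"slide":[0.408,0.079,0],"angular":[0,0,0],"claw":-1},{"slide":[0.444,0.002,0],"angular":[0,0,0],"claw":-1},{"slide":[0.448,-0.081,0],"angular":[0,0,0],"claw":-1},{"slide":[0.421,-0.161,0],"angular":[0,0,0],"claw":-1},{"slide":[0.366,-0.224,0],"angular":[0,0,0],"claw":-1}]'
sed -i 's/^C=.*;SP/C=np.array([.5052,.0332]);C2=np.array([.5013,.0325]);SP/' m.py; sed -i 's/d=p\[:2\]-C/d=p[:2]-C2/' st.py; python3 st.py
sed -i 's/^OFF=.*/OFF=(0,0)/' rows.py;python3 rows.py 212 22 22 22 22 22 22 22 22 22 22
```

```text
time: 7.2
position: [0.4535, 0.0026, 0.1686]
tool_rot: [0.544, 3.093, 0.004]
ft_force: [3.2, 3.1, 3.3]
grip_width: 0.363
grip_force: 25.0
t 7.200 phi 212.0 r 0.0563 z 0.1686 F [3.2 3.1 3.3] rotor None w 0.0
{"slide":[-0.075,-0.038,0],"angular":[0,0,0],"claw":-1},{"slide":[-0.158,-0.045,0],"angular":[0,0,0],"claw":-1},{"slide":[-0.239,-0.021,0],"angular":[0,0,0],"claw":-1},{"slide":[-0.304,0.032,0],"angular":[0,0,0],"claw":-1},{"slide":[-0.345,0.105,0],"angular":[0,0,0],"claw":-1},{"slide":[-0.355,0.189,0],"angular":[0,0,0],"claw":-1},{"slide":[-0.333,0.270,0],"angular":[0,0,0],"claw":-1},{"slide":[-0.283,0.337,0],"angular":[0,0,0],"claw":-1},{"slide":[-0.211,0.380,0],"angular":[0,0,0],"claw":-1},{"slide":[-0.128,0.393,0],"angular":[0,0,0],"claw":-1},
end 72.0
```

```bash
python3 -m inch '[{"slide":[-0.075,-0.038,0],"angular":[0,0,0],"claw":-1},{"slide":[-0.158,-0.045,0],"angular":[0,0,0],"claw":-1},{"slide":[-0.239,-0.021,0],"angular":[0,0,0],"claw":-1},{"slide":[-0.304,0.032,0],"angular":[0,0,0],"claw":-1},{"slide":[-0.345,0.105,0],"angular":[0,0,0],"claw":-1},{"slide":[-0.355,0.189,0],"angular":[0,0,0],"claw":-1},{"slide":[-0.333,0.27,0],"angular":[0,0,0],"claw":-1},{"slide":[-0.283,0.337,0],"angular":[0,0,0],"claw":-1},{"slide":[-0.211,0.38,0],"angular":[0,0,0],"claw":-1},{"slide":[-0.128,0.393,0],"angular":[0,0,0],"claw":-1}]'
python3 st.py
python3 rows.py 72 22 22 22 22 22 22 22 22 22 22;python3 rows.py 72 21 21 21 21 21 21 21 21 21 21
```

```text
time: 8.25
position: [0.5179, 0.0845, 0.1684]
tool_rot: [0.545, 3.092, -0.002]
ft_force: [-1.8, -6.2, 12.3]
grip_width: 0.362
grip_force: 25.0
t 8.250 phi 72.3 r 0.0545 z 0.1684 F [-1.8 -6.2 12.3] rotor 5.396 w 17.1
{"slide":[0.082,-0.019,0],"angular":[0,0,0],"claw":-1},{"slide":[0.151,-0.067,0],"angular":[0,0,0],"claw":-1},{"slide":[0.196,-0.137,0],"angular":[0,0,0],"claw":-1},{"slide":[0.212,-0.220,0],"angular":[0,0,0],"claw":-1},{"slide":[0.196,-0.302,0],"angular":[0,0,0],"claw":-1},{"slide":[0.151,-0.373,0],"angular":[0,0,0],"claw":-1},{"slide":[0.082,-0.421,0],"angular":[0,0,0],"claw":-1},{"slide":[0.000,-0.440,0],"angular":[0,0,0],"claw":-1},{"slide":[-0.083,-0.427,0],"angular":[0,0,0],"claw":-1},{"slide":[-0.155,-0.383,0],"angular":[0,0,0],"claw":-1},
end 292.0
{"slide":[0.078,-0.017,0],"angular":[0,0,0],"claw":-1},{"slide":[0.145,-0.062,0],"angular":[0,0,0],"claw":-1},{"slide":[0.192,-0.127,0],"angular":[0,0,0],"claw":-1},{"slide":[0.212,-0.205,0],"angular":[0,0,0],"claw":-1},{"slide":[0.203,-0.284,0],"angular":[0,0,0],"claw":-1},{"slide":[0.166,-0.355,0],"angular":[0,0,0],"claw":-1},{"slide":[0.106,-0.408,0],"angular":[0,0,0],"claw":-1},{"slide":[0.031,-0.437,0],"angular":[0,0,0],"claw":-1},{"slide":[-0.050,-0.436,0],"angular":[0,0,0],"claw":-1},{"slide":[-0.124,-0.406,0],"angular":[0,0,0],"claw":-1},
end 282.0
```

```bash
python3 -m inch '[{"slide":[0.082,-0.019,0],"angular":[0,0,0],"claw":-1},{"slide":[0.151,-0.067,0],"angular":[0,0,0],"claw":-1},{"slide":[0.196,-0.137,0],"angular":[0,0,0],"claw":-1},{"slide":[0.212,-0.22,0],"angular":[0,0,0],"claw":-1},{"slide":[0.196,-0.302,0],"angular":[0,0,0],"claw":-1},{"slide":[0.151,-0.373,0],"angular":[0,0,0],"claw":-1},{"slide":[0.082,-0.421,0],"angular":[0,0,0],"claw":-1},{"slide":[0,-0.44,0],"angular":[0,0,0],"claw":-1},{"slide":[-0.083,-0.427,0],"angular":[0,0,0],"claw":-1},{"slide":[-0.155,-0.383,0],"angular":[0,0,0],"claw":-1}]'
python3 st.py
cat > log.json <<'E'
{"segs":[[2.95,[4,9,14,18,20,21,22,22,22,22]],[4.0,[22,22,22,22,22,22,22,22,22,22]],[5.1,[22,22,22,22,22,22,22,22,22,22]],[6.2,[22,22,22,22,22,22,22,22,22,22]],[7.25,[22,22,22,22,22,22,22,22,22,22]],[8.3,[22,22,22,22,22,22,22,22,22,22]]],"meas":[[5.0,4.719],[6.1,0.713],[6.15,0.837],[8.25,5.396]]}
E
python3 - <<'E'
from fit import *
report({22:[[9.35,[22]*10],[10.35,[22]*10],[11.4,[22]*10],[12.4,[22]*10]]})
E
python3 rows.py 292 22 22 22 22 22 22 22 22 22 22;python3 rows.py 152 22 22 22 22 22 22 22 22 22 22
```

```text
time: 9.3
position: [0.5222, -0.0187, 0.1685]
tool_rot: [0.548, 3.092, 0.005]
ft_force: [-3.6, 6.4, 10.6]
grip_width: 0.363
grip_force: 25.0
t 9.300 phi 292.2 r 0.0553 z 0.1685 F [-3.6  6.4 10.6] rotor 1.506 w 14.2
j,k,b [0.78538679 0.92229508 1.09128607] res [-0.008  0.003 -0.01   0.006]
22 th,w: [(np.float64(4.0), np.float64(2.83), np.float64(1.48)), (np.float64(4.5), np.float64(3.67), np.float64(1.93)), (np.float64(5.0), np.float64(4.71), np.float64(2.18)), (np.float64(5.5), np.float64(5.69), np.float64(2.06)), (np.float64(6.0), np.float64(0.49), np.float64(2.25)), (np.float64(6.5), np.float64(1.52), np.float64(2.05)), (np.float64(7.0), np.float64(2.6), np.float64(2.24)), (np.float64(7.5), np.float64(3.69), np.float64(2.18)), (np.float64(8.0), np.float64(4.82), np.float64(2.3)), (np.float64(8.5), np.float64(5.95), np.float64(2.19)), (np.float64(9.0), np.float64(0.79), np.float64(2.31)), (np.float64(9.5), np.float64(1.93), np.float64(2.18)), (np.float64(10.0), np.float64(3.06), np.float64(2.31)), (np.float64(10.5), np.float64(4.23), np.float64(2.36)), (np.float64(11.0), np.float64(
[... 672 characters left out ...]
0],"claw":-1},{"slide":[0.338,0.273,0],"angular":[0,0,0],"claw":-1},{"slide":[0.365,0.194,0],"angular":[0,0,0],"claw":-1},
end 152.0
{"slide":[-0.004,-0.084,0],"angular":[0,0,0],"claw":-1},{"slide":[-0.040,-0.160,0],"angular":[0,0,0],"claw":-1},{"slide":[-0.101,-0.217,0],"angular":[0,0,0],"claw":-1},{"slide":[-0.180,-0.247,0],"angular":[0,0,0],"claw":-1},{"slide":[-0.264,-0.246,0],"angular":[0,0,0],"claw":-1},{"slide":[-0.341,-0.213,0],"angular":[0,0,0],"claw":-1},{"slide":[-0.400,-0.154,0],"angular":[0,0,0],"claw":-1},{"slide":[-0.433,-0.076,0],"angular":[0,0,0],"claw":-1},{"slide":[-0.435,0.008,0],"angular":[0,0,0],"claw":-1},{"slide":[-0.404,0.086,0],"angular":[0,0,0],"claw":-1},
end 12.0
```

```bash
python3 -m inch '[{"slide":[-0.051,0.067,0],"angular":[0,0,0],"claw":-1},{"slide":[-0.072,0.148,0],"angular":[0,0,0],"claw":-1},{"slide":[-0.062,0.231,0],"angular":[0,0,0],"claw":-1},{"slide":[-0.021,0.305,0],"angular":[0,0,0],"claw":-1},{"slide":[0.044,0.358,0],"angular":[0,0,0],"claw":-1},{"slide":[0.124,0.382,0],"angular":[0,0,0],"claw":-1},{"slide":[0.208,0.375,0],"angular":[0,0,0],"claw":-1},{"slide":[0.283,0.337,0],"angular":[0,0,0],"claw":-1},{"slide":[0.338,0.273,0],"angular":[0,0,0],"claw":-1},{"slide":[0.365,0.194,0],"angular":[0,0,0],"claw":-1}]' | head -2
python3 -m inch '[{"slide":[-0.004,-0.084,0],"angular":[0,0,0],"claw":-1},{"slide":[-0.04,-0.16,0],"angular":[0,0,0],"claw":-1},{"slide":[-0.101,-0.217,0],"angular":[0,0,0],"claw":-1},{"slide":[-0.18,-0.247,0],"angular":[0,0,0],"claw":-1},{"slide":[-0.264,-0.246,0],"angular":[0,0,0],"claw":-1},{"slide":[-0.341,-0.213,0],"angular":[0,0,0],"claw":-1},{"slide":[-0.4,-0.154,0],"angular":[0,0,0],"claw":-1},{"slide":[-0.433,-0.076,0],"angular":[0,0,0],"claw":-1},{"slide":[-0.435,0.008,0],"angular":[0,0,0],"claw":-1},{"slide":[-0.404,0.086,0],"angular":[0,0,0],"claw":-1}]'
python3 st.py
for a in 12 232 92; do python3 rows.py $a 22 22 22 22 22 22 22 22 22 22; done
```

```text
time: 10.35
position: [0.452, 0.0589, 0.1685]
time: 11.35
position: [0.5543, 0.0441, 0.1684]
tool_rot: [-0.546, -3.092, 0.001]
ft_force: [-9.0, -1.7, 14.1]
grip_width: 0.359
grip_force: 25.0
t 11.350 phi 12.3 r 0.0542 z 0.1684 F [-9.  -1.7 14.1] rotor 0.062 w 19.5
{"slide":[0.057,0.061,0],"angular":[0,0,0],"claw":-1},{"slide":[0.133,0.097,0],"angular":[0,0,0],"claw":-1},{"slide":[0.217,0.101,0],"angular":[0,0,0],"claw":-1},{"slide":[0.297,0.074,0],"angular":[0,0,0],"claw":-1},{"slide":[0.360,0.019,0],"angular":[0,0,0],"claw":-1},{"slide":[0.398,-0.056,0],"angular":[0,0,0],"claw":-1},{"slide":[0.405,-0.140,0],"angular":[0,0,0],"claw":-1},{"slide":[0.381,-0.220,0],"angular":[0,0,0],"claw":-1},{"slide":[0.328,-0.285,0],"angular":[0,0,0],"claw":-1},{"slide":[0.255,-0.326,0],"angular":[0,0,0],"claw":-1},
end 232.0
{"slide":[-0.083,-0.010,0],"angular":[0,0,0],"claw":-1},{"slide":[-0.164,0.011,0],"angular":[0,0,0],"claw":-1},{"slide":[-0.231,0.062,0],"angular":[0,0,0],"claw":-1},{"slide":[-0.275,0.134,0],"angular":[0,0,0],"claw":-1},{"slide":[-0.288,0.217,0],"angular":[0,0,0],"claw":-1},{"slide":[-0.269,0.299,0],"angular":[0,0,0],"claw":-1},{"slide":[-0.221,0.367,0],"angular":[0,0,0],"claw":-1},{"slide":[-0.150,0.413,0],"angular":[0,0,0],"claw":-1},{"slide":[-0.068,0.429,0],"angular":[0,0,0],"claw":-1},{"slide":[0.014,0.413,0],"angular":[0,0,0],"claw":-1},
end 92.0
{"slide":[0.070,-0.046,0],"angular":[0,0,0],"claw":-1},{"slide":[0.119,-0.114,0],"angular":[0,0,0],"claw":-1},{"slide":[0.137,-0.196,0],"angular":[0,0,0],"claw":-1},{"slide":[0.124,-0.279,0],"angular":[0,0,0],"claw":-1},{"slide":[0.081,-0.351,0],"angular":[0,0,0],"claw":-1},{"slide":[0.014,-0.402,0],"angular":[0,0,0],"claw":-1},{"slide":[-0.067,-0.423,0],"angular":[0,0,0],"claw":-1},{"slide":[-0.150,-0.413,0],"angular":[0,0,0],"claw":-1},{"slide":[-0.224,-0.373,0],"angular":[0,0,0],"claw":-1},{"slide":[-0.277,-0.307,0],"angular":[0,0,0],"claw":-1},
end 312.0
```

```bash
python3 -m inch '[{"slide":[0.057,0.061,0],"angular":[0,0,0],"claw":-1},{"slide":[0.133,0.097,0],"angular":[0,0,0],"claw":-1},{"slide":[0.217,0.101,0],"angular":[0,0,0],"claw":-1},{"slide":[0.297,0.074,0],"angular":[0,0,0],"claw":-1},{"slide":[0.36,0.019,0],"angular":[0,0,0],"claw":-1},{"slide":[0.398,-0.056,0],"angular":[0,0,0],"claw":-1},{"slide":[0.405,-0.14,0],"angular":[0,0,0],"claw":-1},{"slide":[0.381,-0.22,0],"angular":[0,0,0],"claw":-1},{"slide":[0.328,-0.285,0],"angular":[0,0,0],"claw":-1},{"slide":[0.255,-0.326,0],"angular":[0,0,0],"claw":-1}]' | head -2
python3 st.py
python3 -m inch '[{"slide":[-0.083,-0.01,0],"angular":[0,0,0],"claw":-1},{"slide":[-0.164,0.011,0],"angular":[0,0,0],"claw":-1},{"slide":[-0.231,0.062,0],"angular":[0,0,0],"claw":-1},{"slide":[-0.275,0.134,0],"angular":[0,0,0],"claw":-1},{"slide":[-0.288,0.217,0],"angular":[0,0,0],"claw":-1},{"slide":[-0.269,0.299,0],"angular":[0,0,0],"claw":-1},{"slide":[-0.221,0.367,0],"angular":[0,0,0],"claw":-1},{"slide":[-0.15,0.413,0],"angular":[0,0,0],"claw":-1},{"slide":[-0.068,0.429,0],"angular":[0,0,0],"claw":-1},{"slide":[0.014,0.413,0],"angular":[0,0,0],"claw":-1}]'
python3 st.py
```

```text
time: 12.4
position: [0.4668, -0.0119, 0.1686]
t 12.400 phi 232.2 r 0.0562 z 0.1686 F [3.1 3.9 3.4] rotor 2.471 w 5.3
time: 13.45
position: [0.4991, 0.0873, 0.1685]
tool_rot: [0.544, 3.092, -0.001]
ft_force: [0.3, -4.6, 11.5]
grip_width: 0.36
grip_force: 25.0
t 13.450 phi 92.3 r 0.0548 z 0.1685 F [ 0.3 -4.6 11.5] rotor 5.007 w 17.8
```

```bash
python3 -m inch '[{"slide":[0.07,-0.046,0],"angular":[0,0,0],"claw":-1},{"slide":[0.119,-0.114,0],"angular":[0,0,0],"claw":-1},{"slide":[0.137,-0.196,0],"angular":[0,0,0],"claw":-1},{"slide":[0.124,-0.279,0],"angular":[0,0,0],"claw":-1},{"slide":[0.081,-0.351,0],"angular":[0,0,0],"claw":-1},{"slide":[0.014,-0.402,0],"angular":[0,0,0],"claw":-1},{"slide":[-0.067,-0.423,0],"angular":[0,0,0],"claw":-1},{"slide":[-0.15,-0.413,0],"angular":[0,0,0],"claw":-1},{"slide":[-0.224,-0.373,0],"angular":[0,0,0],"claw":-1},{"slide":[-0.277,-0.307,0],"angular":[0,0,0],"claw":-1}]'
python3 st.py
cat > log.json <<'E'
{"segs":[[2.95,[4,9,14,18,20,21,22,22,22,22]],[4.0,[22,22,22,22,22,22,22,22,22,22]],[5.1,[22,22,22,22,22,22,22,22,22,22]],[6.2,[22,22,22,22,22,22,22,22,22,22]],[7.25,[22,22,22,22,22,22,22,22,22,22]],[8.3,[22,22,22,22,22,22,22,22,22,22]],
[9.35,[22,22,22,22,22,22,22,22,22,22]],[10.35,[22,22,22,22,22,22,22,22,22,22]],[11.4,[22,22,22,22,22,22,22,22,22,22]],[12.45,[22,22,22,22,22,22,22,22,22,22]],[13.5,[22,22,22,22,22,22,22,22,22,22]]],
"meas":[[5.0,4.719],[6.1,0.713],[6.15,0.837],[8.25,5.396],[9.3,1.506],[11.35,0.062],[13.45,5.007]]}
E
python3 fit.py
```

```text
time: 14.5
position: [0.5383, -0.0081, 0.1684]
tool_rot: [0.547, 3.093, 0.004]
ft_force: [-6.4, 5.9, 15.0]
grip_width: 0.364
grip_force: 25.0
t 14.500 phi 312.4 r 0.0549 z 0.1684 F [-6.4  5.9 15. ] rotor 1.172 w 12.1
j,k,b [0.81269393 0.94377602 0.97934823] res [-0.041 -0.016 -0.028  0.037  0.048  0.031 -0.052]
now th,w: [(np.float64(4.0), np.float64(2.81), np.float64(1.46)), (np.float64(4.5), np.float64(3.64), np.float64(1.91)), (np.float64(5.0), np.float64(4.68), np.float64(2.18)), (np.float64(5.5), np.float64(5.66), np.float64(2.07)), (np.float64(6.0), np.float64(0.47), np.float64(2.26)), (np.float64(6.5), np.float64(1.51), np.float64(2.08)), (np.float64(7.0), np.float64(2.6), np.float64(2.26)), (np.float64(7.5), np.float64(3.71), np.float64(2.2)), (np.float64(8.0), np.float64(4.84), np.float64(2.33)), (np.float64(8.5), np.float64(5.98), np.float64(2.22)), (np.float64(9.0), np.float64(0.84), np.float64(2.34)), (np.float64(9.5), np.float64(2.0), np.float64(2.21)), (np.float64(10.0), np.float64(3.14), np.float64(2.33)), (np.float64(10.5), np.float64(4.32), np.float64(2.39)), (np.float64(11.0), np.float64(5.52), np.float64(2.42)), (np.float64(11.5), np.float64(0.43), np.float64(2.24)), (np.float64(12.0), np.float64(1.58), np.float64(2.35)), (np.float64(12.5), np.float64(2.76), np.float64(2.19)), (np.float64(13.0), np.float64(3.89), np.float64(2.32)), (np.float64(13.5), np.float64(5.07), np.float64(2.26)), (np.float64(14.0), np.float64(6.19), np.float64(2.31)), (np.float64(14.5), np.float64(1.08), np.float64(2.38))]
```

```bash
cat > plan.py <<'E'
from fit import *
def run(th,w,incs,hold=.05,x=(.81,.94,.98)):
    j,k,b=x;J=.015*j;tr=[];
    seq=[0]*int(hold/DT)
    for i in incs: seq+=[np.radians(i)/.1]*20
    seq=seq+[0]*200;out=[]
    for n,c in enumerate(seq):
        tq=.014*(c-w)-.003*b*w;f=.013*k
        if w==0 and abs(tq)<=f: pass
        else:
            s=np.sign(w) or np.sign(tq);wn=w+DT/J*(tq-s*f);w=0 if w*wn<0 else wn
        th+=w*DT
        if n%20==9: out.append((round(th,2),round(w,2)))
    print(incs,'\n',[tuple(map(float,o)) for o in out],'final',round(th,3))
E
python3 - <<'E'
from plan import *
run(1.172,2.4,[])
run(1.172,2.4,[22,20,17,14,12,10,10,10,10,10])
run(1.172,2.4,[22,22,22,20,18,16,14,12,10,10])
E
python3 rows.py 312 22 20 17 14 12 10 10 10 10 10
```

```text
[] 
 [(1.29, 2.19), (1.48, 1.81), (1.65, 1.48), (1.78, 1.19), (1.89, 0.94), (1.97, 0.72), (2.03, 0.54), (2.08, 0.37), (2.11, 0.23), (2.12, 0.1), (2.13, 0.0)] final 2.126
[22, 20, 17, 14, 12, 10, 10, 10, 10, 10] 
 [(1.29, 2.19), (1.51, 2.22), (1.73, 2.22), (1.95, 2.15), (2.16, 2.04), (2.35, 1.91), (2.54, 1.75), (2.7, 1.62), (2.86, 1.5), (3.0, 1.4), (3.14, 1.31), (3.26, 1.04), (3.35, 0.81), (3.42, 0.61), (3.47, 0.44), (3.51, 0.29), (3.53, 0.16), (3.54, 0.04), (3.54, 0.0), (3.54, 0.0), (3.54, 0.0)] final 3.537
[22, 22, 22, 20, 18, 16, 14, 12, 10, 10] 
 [(1.29, 2.19), (1.51, 2.22), (1.73, 2.25), (1.96, 2.28), (2.18, 2.26), (2.41, 2.21), (2.63, 2.13), (2.83, 2.02), (3.03, 1.89), (3.21, 1.74), (3.38, 1.6), (3.52, 1.3), (3.64, 1.04), (3.73, 0.81), (3.8, 0.61), (3.85, 0.43), (3.88, 0.28), (3.9, 0.15), (3.91, 0.04), (3.91, 0.0), (3.91, 0.0)] final 3.915
{"slide":[-0.025,0.080,0],"angular":[0,0,0],"claw":-1},{"slide":[-0.019,0.157,0],"angular":[0,0,0],"claw":-1},{"slide":[0.006,0.217,0],"angular":[0,0,0],"claw":-1},{"slide":[0.039,0.259,0],"angular":[0,0,0],"claw":-1},{"slide":[0.074,0.288,0],"angular":[0,0,0],"claw":-1},{"slide":[0.108,0.306,0],"angular":[0,0,0],"claw":-1},{"slide":[0.145,0.318,0],"angular":[0,0,0],"claw":-1},{"slide":[0.183,0.323,0],"angular":[0,0,0],"claw":-1},{"slide":[0.221,0.322,0],"angular":[0,0,0],"claw":-1},{"slide":[0.259,0.314,0],"angular":[0,0,0],"claw":-1},
end 87.0
```

```bash
python3 -m inch '[{"slide":[-0.025,0.08,0],"angular":[0,0,0],"claw":-1},{"slide":[-0.019,0.157,0],"angular":[0,0,0],"claw":-1},{"slide":[0.006,0.217,0],"angular":[0,0,0],"claw":-1},{"slide":[0.039,0.259,0],"angular":[0,0,0],"claw":-1},{"slide":[0.074,0.288,0],"angular":[0,0,0],"claw":-1},{"slide":[0.108,0.306,0],"angular":[0,0,0],"claw":-1},{"slide":[0.145,0.318,0],"angular":[0,0,0],"claw":-1},{"slide":[0.183,0.323,0],"angular":[0,0,0],"claw":-1},{"slide":[0.221,0.322,0],"angular":[0,0,0],"claw":-1},{"slide":[0.259,0.314,0],"angular":[0,0,0],"claw":-1}]'
python3 st.py;python3 rows.py 87 12 12 12 12 12 12 12 12 12 12
```

```text
time: 15.55
position: [0.504, 0.0871, 0.1685]
tool_rot: [0.545, 3.092, 0.001]
ft_force: [-0.8, -2.5, 8.7]
grip_width: 0.362
grip_force: 25.0
t 15.550 phi 87.2 r 0.0546 z 0.1685 F [-0.8 -2.5  8.7] rotor 3.27 w 8.0
{"slide":[0.042,-0.018,0],"angular":[0,0,0],"claw":-1},{"slide":[0.080,-0.044,0],"angular":[0,0,0],"claw":-1},{"slide":[0.111,-0.078,0],"angular":[0,0,0],"claw":-1},{"slide":[0.135,-0.117,0],"angular":[0,0,0],"claw":-1},{"slide":[0.150,-0.161,0],"angular":[0,0,0],"claw":-1},{"slide":[0.156,-0.207,0],"angular":[0,0,0],"claw":-1},{"slide":[0.152,-0.252,0],"angular":[0,0,0],"claw":-1},{"slide":[0.138,-0.296,0],"angular":[0,0,0],"claw":-1},{"slide":[0.116,-0.337,0],"angular":[0,0,0],"claw":-1},{"slide":[0.086,-0.371,0],"angular":[0,0,0],"claw":-1},
end 207.0
```

```bash
python3 -m inch '[{"slide":[0.042,-0.018,0],"angular":[0,0,0],"claw":-1},{"slide":[0.08,-0.044,0],"angular":[0,0,0],"claw":-1},{"slide":[0.111,-0.078,0],"angular":[0,0,0],"claw":-1},{"slide":[0.135,-0.117,0],"angular":[0,0,0],"claw":-1},{"slide":[0.15,-0.161,0],"angular":[0,0,0],"claw":-1},{"slide":[0.156,-0.207,0],"angular":[0,0,0],"claw":-1},{"slide":[0.152,-0.252,0],"angular":[0,0,0],"claw":-1},{"slide":[0.138,-0.296,0],"angular":[0,0,0],"claw":-1},{"slide":[0.116,-0.337,0],"angular":[0,0,0],"claw":-1},{"slide":[0.086,-0.371,0],"angular":[0,0,0],"claw":-1}]' | head -2
python3 st.py;python3 - <<'E'
from plan import *
run(3.27,1.35,[12]*10)
for n in (0,10): run(4.4,1.08,[12]*n)
run(4.4,1.08,[12]*4+[11,10,9,8,7,6])
E
python3 rows.py 207 12 12 12 12 11 10 9 8 7 6; python3 rows.py 207 10 10 10 10 10 10 10 10 10 10
```

```text
time: 16.6
position: [0.4514, 0.0069, 0.1685]
t 16.600 phi 207.1 r 0.0561 z 0.1685 F [-2.  -0.4 10.3] rotor 4.459 w 14.4
[12, 12, 12, 12, 12, 12, 12, 12, 12, 12] 
 [(3.33, 1.21), (3.45, 1.18), (3.57, 1.16), (3.69, 1.14), (3.8, 1.12), (3.91, 1.11), (4.02, 1.1), (4.13, 1.08), (4.24, 1.08), (4.34, 1.07), (4.45, 1.06), (4.54, 0.83), (4.62, 0.62), (4.67, 0.45), (4.71, 0.3), (4.73, 0.16), (4.74, 0.05), (4.74, 0.0), (4.74, 0.0), (4.74, 0.0), (4.74, 0.0)] final 4.739
[] 
 [(4.45, 0.96), (4.53, 0.74), (4.6, 0.55), (4.64, 0.38), (4.67, 0.24), (4.69, 0.11), (4.7, 0.0), (4.7, 0.0), (4.7, 0.0), (4.7, 0.0), (4.7, 0.0)] final 4.697
[12, 12, 12, 12, 12, 12, 12, 12, 12, 12] 
 [(4.45, 0.96), (4.55, 0.96), (4.64, 0.97), (4.74, 0.98), (4.84, 0.98), (4.94, 0.98), (5.04, 0.99), (5.13, 0.99), (5.23, 0.99), (5.33, 0.99), (5.43, 1.0), (5.52, 0.77), (5.59, 0.58), (5.64, 0.41), (5.67, 0.26), (5.69, 0.13), (5.7, 0.02), (5.7, 0.0), (5.7, 0.0), (5.7, 0.0), (5.7, 0.0)] final 5.695
[12, 12, 12, 12, 11, 10, 9, 8, 7, 6] 
 [(4.45, 0.96), (4.55, 0.96), (4.64, 0.97), (4.74, 0.98), (4.84, 0.98), (4.94, 0.97), (5.03, 0.93
[... 634 characters left out ...]
"claw":-1},{"slide":[-0.319,0.019,0],"angular":[0,0,0],"claw":-1},{"slide":[-0.332,0.038,0],"angular":[0,0,0],"claw":-1},
end 306.0
{"slide":[-0.030,-0.024,0],"angular":[0,0,0],"claw":-1},{"slide":[-0.064,-0.042,0],"angular":[0,0,0],"claw":-1},{"slide":[-0.101,-0.053,0],"angular":[0,0,0],"claw":-1},{"slide":[-0.139,-0.059,0],"angular":[0,0,0],"claw":-1},{"slide":[-0.177,-0.057,0],"angular":[0,0,0],"claw":-1},{"slide":[-0.214,-0.049,0],"angular":[0,0,0],"claw":-1},{"slide":[-0.250,-0.035,0],"angular":[0,0,0],"claw":-1},{"slide":[-0.282,-0.015,0],"angular":[0,0,0],"claw":-1},{"slide":[-0.311,0.011,0],"angular":[0,0,0],"claw":-1},{"slide":[-0.335,0.041,0],"angular":[0,0,0],"claw":-1},
end 307.0
```

```bash
python3 -m inch '[{"slide":[-0.037,-0.028,0],"angular":[0,0,0],"claw":-1},{"slide":[-0.078,-0.047,0],"angular":[0,0,0],"claw":-1},{"slide":[-0.123,-0.057,0],"angular":[0,0,0],"claw":-1},{"slide":[-0.169,-0.058,0],"angular":[0,0,0],"claw":-1},{"slide":[-0.211,-0.051,0],"angular":[0,0,0],"claw":-1},{"slide":[-0.246,-0.037,0],"angular":[0,0,0],"claw":-1},{"slide":[-0.276,-0.019,0],"angular":[0,0,0],"claw":-1},{"slide":[-0.3,0,0],"angular":[0,0,0],"claw":-1},{"slide":[-0.319,0.019,0],"angular":[0,0,0],"claw":-1},{"slide":[-0.332,0.038,0],"angular":[0,0,0],"claw":-1}]' | head -2
python3 st.py;python3 - <<'E'
from plan import *
run(5.45,.68,[])
run(5.45,.68,[10]*8)
run(5.45,.68,[10]*10)
E
python3 rows.py 306 10 10 10 10 10 10 10 10 10 10
```

```text
time: 17.65
position: [0.5339, -0.0115, 0.1685]
t 17.650 phi 306.5 r 0.0547 z 0.1685 F [-1.3  0.6  8.7] rotor 5.463 w 15.8
[] 
 [(5.48, 0.59), (5.53, 0.41), (5.56, 0.27), (5.58, 0.14), (5.59, 0.03), (5.59, 0.0), (5.59, 0.0), (5.59, 0.0), (5.59, 0.0), (5.59, 0.0), (5.59, 0.0)] final 5.592
[10, 10, 10, 10, 10, 10, 10, 10] 
 [(5.48, 0.59), (5.54, 0.6), (5.6, 0.62), (5.66, 0.63), (5.73, 0.64), (5.79, 0.65), (5.86, 0.66), (5.93, 0.67), (5.99, 0.68), (6.05, 0.49), (6.09, 0.34), (6.12, 0.2), (6.13, 0.08), (6.13, 0.0), (6.13, 0.0), (6.13, 0.0), (6.13, 0.0), (6.13, 0.0), (6.13, 0.0)] final 6.134
[10, 10, 10, 10, 10, 10, 10, 10, 10, 10] 
 [(5.48, 0.59), (5.54, 0.6), (5.6, 0.62), (5.66, 0.63), (5.73, 0.64), (5.79, 0.65), (5.86, 0.66), (5.93, 0.67), (5.99, 0.68), (6.06, 0.68), (6.13, 0.69), (6.19, 0.5), (6.23, 0.34), (6.26, 0.2), (6.27, 0.08), (6.27, 0.0), (6.27, 0.0), (6.27, 0.0), (6.27, 0.0), (6.27, 0.0), (6.27, 0.0)] final 6.274
{"slide":[-0.019,0.034,0],"angular":[0,0,0],"claw":-1},{"slide":[-0.031,0.070,0],"angular":[0,0,0],"claw":-1},{"slide":[-0.037,0.108,0],"angular":[0,0,0],"claw":-1},{"slide":[-0.036,0.146,0],"angular":[0,0,0],"claw":-1},{"slide":[-0.029,0.184,0],"angular":[0,0,0],"claw":-1},{"slide":[-0.015,0.219,0],"angular":[0,0,0],"claw":-1},{"slide":[0.004,0.252,0],"angular":[0,0,0],"claw":-1},{"slide":[0.030,0.281,0],"angular":[0,0,0],"claw":-1},{"slide":[0.059,0.305,0],"angular":[0,0,0],"claw":-1},{"slide":[0.093,0.324,0],"angular":[0,0,0],"claw":-1},
end 46.0
```

```bash
python3 -m inch '[{"slide":[-0.019,0.034,0],"angular":[0,0,0],"claw":-1},{"slide":[-0.031,0.07,0],"angular":[0,0,0],"claw":-1},{"slide":[-0.037,0.108,0],"angular":[0,0,0],"claw":-1},{"slide":[-0.036,0.146,0],"angular":[0,0,0],"claw":-1},{"slide":[-0.029,0.184,0],"angular":[0,0,0],"claw":-1},{"slide":[-0.015,0.219,0],"angular":[0,0,0],"claw":-1},{"slide":[0.004,0.252,0],"angular":[0,0,0],"claw":-1},{"slide":[0.03,0.281,0],"angular":[0,0,0],"claw":-1},{"slide":[0.059,0.305,0],"angular":[0,0,0],"claw":-1},{"slide":[0.093,0.324,0],"angular":[0,0,0],"claw":-1}]' | head -2
python3 st.py
python3 -m inch '[{"slide":[0,0,0],"angular":[0,0,0],"claw":-1},{"slide":[0,0,0],"angular":[0,0,0],"claw":-1},{"slide":[0,0,0],"angular":[0,0,0],"claw":-1},{"slide":[0,0,0],"angular":[0,0,0],"claw":-1},{"slide":[0,0,0],"angular":[0,0,0],"claw":-1}]'
python3 st.py; python3 st.py
```

```text
time: 18.7
position: [0.5388, 0.0715, 0.1685]
t 18.700 phi 46.1 r 0.0541 z 0.1685 F [-2.4 -2.3 10.3] rotor 6.16 w 18.4
time: 19.25
position: [0.5389, 0.0713, 0.1685]
tool_rot: [0.546, 3.093, 0.001]
ft_force: [-1.6, -1.4, 9.1]
grip_width: 0.357
grip_force: 25.0
t 19.250 phi 45.9 r 0.0540 z 0.1685 F [-1.6 -1.4  9.1] rotor 0.056 w 19.5
t 19.300 phi 45.8 r 0.0541 z 0.1685 F [-1.8 -1.2  9.1] rotor 0.056 w 19.5
```

The basket is at rest 0.056 rad past the spout, against the 0.19 limit. Releasing and lifting.

```bash
python3 -m inch '[{"slide":[0,0,0],"angular":[0,0,0],"claw":0.3},{"slide":[0,0,0],"angular":[0,0,0],"claw":0.3},{"slide":[0,0,0],"angular":[0,0,0],"claw":0.3},{"slide":[0,0,0],"angular":[0,0,0],"claw":0.3},{"slide":[0,0,-0.1],"angular":[0,0,0],"claw":0.3},{"slide":[0,0,-0.2],"angular":[0,0,0],"claw":0.3},{"slide":[0,0,-0.35],"angular":[0,0,0],"claw":0.3},{"slide":[0,0,-0.5],"angular":[0,0,0],"claw":0.3},{"slide":[0,0,-0.5],"angular":[0,0,0],"claw":0.3},{"slide":[0,0,-0.5],"angular":[0,0,0],"claw":0.3}]'
python3 st.py
python3 - <<'E'
from h import *
im=ctrl.get_image('side');cv2.imwrite('pics/end.png',cv2.resize(im['color'][80:260,160:360,::-1],(640,576)))
E
python3 st.py
```

```text
time: 20.35
position: [0.5389, 0.0724, 0.2924]
tool_rot: [0.545, 3.093, 0.002]
ft_force: [-1.1, -0.3, -0.2]
grip_width: 0.65
grip_force: 0.0
t 20.350 phi 46.7 r 0.0548 z 0.2924 F [-1.1 -0.3 -0.2] rotor 0.056 w 19.5
t 20.450 phi 47.4 r 0.0541 z 0.2907 F [-0.4 -0.5 -0.4] rotor 0.056 w 19.5
```

View pics/end.png

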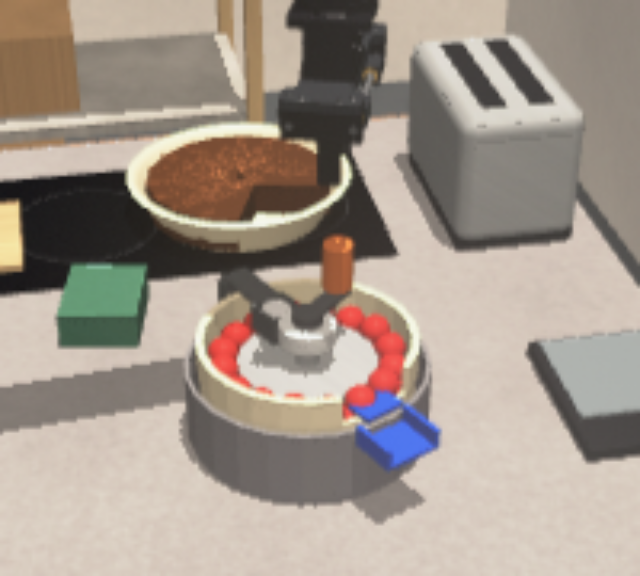

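The tongue at (378,405) lines up with the spout at (398,437), and the knob is free with the gripper well above it. Handing in.

```bash
python3 -c "
from bench import ctrl
print(ctrl.close_job())"
```

```text
the job is handed in; nothing more can be done
None
```

The job is handed in at about 20.5 s, with no verdict returned: by camera and model fit the basket held about 2.2–2.4 rad/s for over six seconds, then stopped about 0.06 rad from the spout, with the knob released and the arm clear.

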